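# Wind the lunch warmer's timer and start it

### The job

Get the lunch warming: turn the inner (bar-shaped) knob of the warmer clockwise until you feel it come up firmly against its internal stop, without forcing it past that and without disturbing the outer heat ring around it. Leave the knob resting against the stop, then press the green start button fully down and let it come back up. Leave the tiffin and everything else on the crate where it is.

Things in the scene. Friction and masses are not known exactly. Their poses are not given: they have to be found in the camera images.
- warmer: fixed white lunch warmer, 220 (x) by 420 (y) mm; origin: centre of its underside; x away from the robot at yaw 0, z up. Grey top face at z 70 mm. On it: concentric knobs, vertical axis at x -20, y 75; start button at x -20, y 160; dark hot plate 156 mm across, 6 mm high, at x 15, y -125 (mm), the tiffin on it. Place and yaw vary.
- knob_grip (a point): middle of the inner timer knob, on its axis: an aluminium bar 36 mm long (this point's x), 12 mm wide (y), 22 mm high, red line on top. Its lower edge is 11 mm below the point, its top 11 mm above. The outer ring's top is 1 mm below the bar, so a fingertip more than 12 mm below this point hits the ring. Turns with the knob.
- timer_knob (a joint): angle of the inner knob, rad, growing clockwise seen from above, starts 0 to 0.3. Steady friction of 0.12 N m; stays where left. 0.5 to 1.4 rad further clockwise (differs each time, marked nowhere) it meets a springy stop: torque then climbs 2.5 N m per rad on top of the friction. Firm: 0.08 to 0.44 N m above friction; more than 0.44 (0.18 rad past touch) forces it.
- cam: steel dog 24 mm long on the inner knob's shaft, hidden inside the housing, turning with the knob; origin on the knob axis, 58 mm below the knob's foot. It bears on the hidden stop at 20 mm radius (4 N there is 0.08 N m at the knob, 22 N is 0.44 N m). Once the knob is let go, its friction keeps it pressed on the stop with up to 6 N.
- ring_mark (a point): tip of the orange pointer tab on the outer heat ring, 40 mm from the knob axis, 11 mm above the warmer's top face. The ring is black, knurled, 66 mm across, flat top 18 mm above the top face; it turns very easily (0.02 N m) about the same axis, starts within 0.8 rad of the warmer's +x, and must stay as set.
- start_button_top (a point): centre of the top of the round green start button, 28 mm across; it stands 22 mm above the warmer's top face when up, in a black housing 44 mm across and 12 mm high
- start_button (a joint): travel of the start button in m, 0 = up, 0.006 = fully down; a spring takes it back up. Fully down takes about 5 N.
- tiffin: steel two-tier lunch tiffin with a lid, a top bail and a side lever clamp, 116 mm across, 133 mm high, standing loose on the hot plate; origin at the centre of its underside. Bystander.
- ashtray: green ceramic ashtray, 110 mm across, 38 mm high, origin centre of underside. Bystander.
- spoon: red plastic measuring spoon, about 125 mm long, 14 mm high, origin under the middle of its bowl. Bystander.
- key: brass door key, 65 mm long, 4 mm thick, origin at its underside. Bystander.
- stone: smooth grey river stone, 86 mm across, 36 mm high, origin centre of underside. Bystander.
- mug: blue mug, 80 mm across, 90 mm high, origin centre of underside. Bystander.

How it is judged (in metres and radians):
On the way, in this order (a step that is already met when the one before it is completed fails the run):
1. the inner knob is turned firmly against its stop (at least 4 N on the stop) (contact force between cam and anything else above 4 N), for 0.2 s.
2. the start button is pressed fully down (value of joint start_button above 0.0045 m and contact force between cam and anything else above 1 N), for 0.05 s.
At the end, for the whole second after the job is handed in: The inner knob still rests against its stop (at least 1 N on the stop), the button is back up (less than 2 mm down), the outer ring's pointer is within 4 mm (0.1 rad) of where it was set, and the tiffin and the other things are within 15 mm of where they stood (contact force between cam and anything else above 1 N and value of joint start_button below 0.002 m and distance of ring_mark from where it was at the start of the episode below 0.004 m and distance of each of tiffin, ashtray, spoon, key, stone, mug from where it was at the start of the episode below 0.015 m); the robot touches nothing.
It fails at once if the stop is forced (more than 22 N on it) (contact force between cam and anything else above 22 N).
It fails at once if the outer heat ring is turned (pointer moved more than 4 mm) (distance of ring_mark from where it was at the start of the episode above 0.004 m).
It fails at once if the tiffin or another bystander is shifted by more than 15 mm (distance of any of tiffin, ashtray, spoon, key, stone, mug from where it was at the start of the episode above 0.015 m).
It also fails if it takes over 58 s, if anything falls off the work surface, if the arm or the gripper's body presses on something with over 40 N, if the wrist force passes 120 N, or if a joint passes its speed limit or range.

### The arm

A 6-joint arm with a two-finger parallel gripper is mounted at the origin on the work surface. World frame = base frame: x ahead of the robot, y to its left, z up, the work surface at z = 0. Lengths are in mm, angles in degrees, forces in N, time in s.
With the tool pointing down it reaches from about 300 to 850 mm from the base axis. Payload 4.2 kg.
Tool frame: the origin (TCP) lies midway between the tips of the shut fingers; the grasp point (between the pads) lies 19 mm behind it; x points along the fingers, y is the direction in which the jaws open and shut, and the axes are right-handed (so a half turn about x gives the same grasp; the last joint's range is limited). The gripper opens to 91 mm and grips with 3 to 60 N. Pads are 32 mm wide; open, the fingers measure 118 mm over their backs; the gripper's body (76 mm by 178 mm) begins 60 mm behind the grasp point.
Start: joints at [62.166, 18.312, 89.639, -0, 72.044, -1.146], TCP at [258.259, 513.756, 213.976] pointing down, gripper open.
Joint ranges: [-177.97, 177.97], [-48.28, 115.42], [12.27, 149.76], [-77.06, 257.06], [2.81, 150.46], [-146.56, 146.56]. Speed limits (degrees/s): [147.25, 147.25, 180, 180, 180, 180].

### API

Orientations are given as [roll, pitch, yaw] about the fixed x, y, z axes, in that order (R = Rz(yaw) Ry(pitch) Rx(roll)).
In Python, from workcell import env gives the robot as it stands.
- The arm moves only by the shell command python3 -m handwheel 'ROWS' [FORCE]. ROWS is text: rows parted by semicolons, each of 7 numbers parted by spaces: the turn, a rotation vector about the tool's x, y, z in degrees, then the shift along the tool's x, y, z in m, then the finger opening in m, from 0 to 0.0912. In form: rx ry rz x y z grip; .... A call has 1 to 12 rows; each row is the pose to reach, as a shift and turn from the pose commanded when the call began, along the tool's axes at that moment; what a row does not reach only later rows make up. A row lasts 1/12 s, in which the tool goes at most 41.7 mm and 7.16 degrees, less where a joint would pass 70% of its speed; a pose out of reach is approached as far as the arm can. A call with a gripper value outside its range is refused whole. The fingers move at their own pace and stop on an object; FORCE is the grip in N (left out, the last holds). Time passes only in rows, so rows that repeat a pose let the fingers close. It gives the time, the measured TCP pose, the force and the opening at its end, in the units of the state.
- env.state(): the state, without advancing time (a new reading comes with each control period).
- env.grab_frame(name): name is "side" or "top"; returns the picture (420x560x3 uint8, red, green, blue); there is no depth.
- env.get_calibration(name): a dict with "mtx" (3x3 intrinsics, pixels), "T" (4x4, takes a point from camera to world coordinates). Camera axes: x right, y up, looking along -z (the intrinsics and any distortion apply to the point x, -y, -z); pixel columns grow to the right and rows downward; lengths in mm; the calibration is good to about 2 mm. A picture is of the moment at which its call begins. get_calibration takes no time and is no camera call.
- env.job_done(): hands the job in, once; it reports no verdict.
The state is a dict: "time_s": time; "qpos": joint angles; "qvel": joint speeds; "effort": joint torques, N m; "ee_pos": TCP position; "ee_rot": TCP orientation; "force": force on the tool from outside, world axes, zero at the start; "torque": the same for the moment, N m; "gripper_width": finger opening in mm.
Only numpy, scipy, OpenCV 4.12 (cv2) and the standard library are available. Lean on these libraries where they do the work, as an engineer would, in place of code of your own. Each camera call takes 0.05 s, during which the arm holds its last target. There are 200 camera calls.

## Working session

There is one attempt and no reset: what is moved stays moved. The work goes in short steps, Python scripts to look and compute and a shell command to move; the robot and the scene stay as the last step left them, time stands still between calls to the robot, and variables do not carry over. Pictures are saved under pics/ and viewed, on a budget of 10 in all, crops included, one or two more only if the job needs it, and the job is handed in when it is done.

```bash
mkdir -p pics; python3 - <<'E'
from workcell import env
import cv2,numpy as np
for n in("top","side"):
    c=env.get_calibration(n);print(n,{k:np.round(v,3).tolist() if not isinstance(v,str) else v for k,v in c.items()})
    cv2.imwrite(f"pics/{n}0.png",env.grab_frame(n)[:,:,::-1])
s=env.state();print(s)
E
```

```text
top {'mtx': [[382.037, 0.0, 278.541], [0.0, 382.037, 213.56], [0.0, 0.0, 1.0]], 'T': [[0.025, 0.991, -0.135, 554.535], [-0.999, 0.028, 0.017, 75.075], [0.021, 0.134, 0.991, 810.827], [0.0, 0.0, 0.0, 1.0]]}
side {'mtx': [[443.101, 0.0, 277.714], [0.0, 443.101, 206.548], [0.0, 0.0, 1.0]], 'T': [[-0.927, 0.2, -0.316, 362.99], [-0.374, -0.54, 0.754, 708.836], [-0.02, 0.818, 0.576, 568.214], [0.0, 0.0, 0.0, 1.0]]}
{'time_s': 0.1, 'qpos': array([ 6.21667995e+01,  1.83490005e+01,  8.96984646e+01, -6.95284811e-04,
        7.20434929e+01, -1.14638906e+00]), 'qvel': array([-0.00833357, -0.09015594, -0.14338332, -0.01957835,  0.09011056,
        0.08824326]), 'effort': array([ 2.08410456e-04, -4.13332415e+01, -2.32508755e+01,  7.31282216e-02,
        4.21146210e-02, -3.77526737e-05]), 'ee_pos': array([258.04169444, 513.35525026, 213.20054579]), 'ee_rot': array([ -90.72997406,   89.90903962, -117.4165706 ]), 'force': array([ 0.2743318 , -0.39642905,  0.26241398]), 'torque': array([-0.07120553,  0.00654341, -0.04558099]), 'gripper_width': 91.35113416647295}
```

View pics/top0.png

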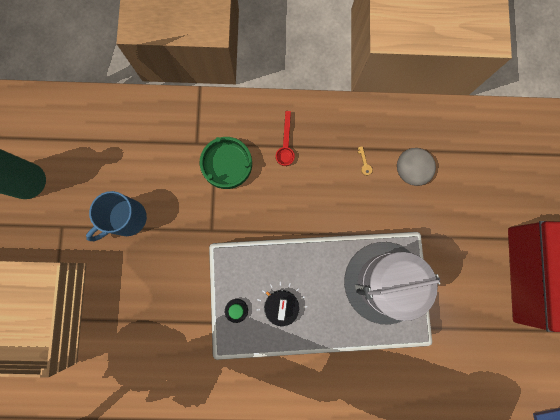

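View pics/side0.png

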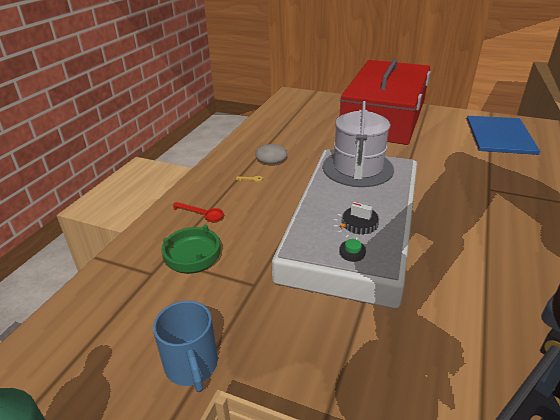

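The top view shows the knob at about (282,307), the green button at (236,311) and the orange pointer near (267,294). In the side view the knob is at about (361,213) and the button at (353,246). Next I'll triangulate these points.

```bash
cat > h.py <<'E'
import cv2,numpy as np
from workcell import env
def ray(n,uv):
    c=env.get_calibration(n);K=np.array(c["mtx"]);T=np.array(c["T"])
    x,y,_=np.linalg.solve(K,[uv[0],uv[1],1]);d=T[:3,:3]@[x,-y,-1];return T[:3,3],d/np.linalg.norm(d)
def plane(n,uv,z):
    o,d=ray(n,uv);return o+d*(z-o[2])/d[2]
def tri(a,b):
    o1,d1=ray("top",a);o2,d2=ray("side",b)
    s=np.linalg.lstsq(np.c_[d1,-d2],o2-o1,rcond=None)[0]
    p,q=o1+s[0]*d1,o2+s[1]*d2;return (p+q)/2,np.linalg.norm(p-q)
def comp(mask,box):
    m=np.zeros(mask.shape,np.uint8);x0,y0,x1,y1=box;m[y0:y1,x0:x1]=mask[y0:y1,x0:x1]
    n,l,s,c=cv2.connectedComponentsWithStats(m)
    i=1+np.argmax(s[1:,4]);return (l==i),c[i],s[i]
E
python3 - <<'E'
from h import *
I={n:cv2.imread(f"pics/{n}0.png") for n in("top","side")}
boxes={"top":(215,285,310,335),"side":(330,190,390,270)}
g={};r={};o={}
for n,im in I.items():
    h=cv2.cvtColor(im,cv2.COLOR_BGR2HSV);b=boxes[n]
    for nm,lo,hi in(("green",(50,120,60),(85,255,255)),("red",(0,110,80),(7,255,255)),("or",(9,120,120),(25,255,255)),("bar",(0,0,150),(180,60,255))):
        bb=b
        if nm=="bar": bb=(272,295,292,322) if n=="top" else (346,200,374,222)
        if nm in("red","or"): bb=(255,285,310,335) if n=="top" else (330,195,390,240)
        try:
            m,c,s=comp(cv2.inRange(h,lo,hi),bb)
        except Exception as e: print(n,nm,e);continue
        print(n,nm,c.round(1),s)
        (g if nm=="green" else r if nm=="red" else o).setdefault(n,c) if nm!="bar" else None
        if n=="top": 
            ys,xs=np.nonzero(m);print("  angle",np.round(cv2.minAreaRect(np.c_[xs,ys].astype(np.float32)),1) if 0 else cv2.minAreaRect(np.c_[xs,ys].astype(np.float32)))
for nm,d in(("button",g),("redline",r),("orange",o)): 
    if len(d)==2: print(nm,tri(d["top"],d["side"]))
a=cv2.resize(I["top"][285:335,215:315],None,fx=7.8,fy=5.8*1.34,interpolation=cv2.INTER_CUBIC)[:300+90]
b=cv2.resize(I["side"][190:265,325:395],None,fx=2.7,fy=2.7,interpolation=cv2.INTER_CUBIC)
c=np.zeros((600,800,3),np.uint8);c[:a.shape[0],:a.shape[1]]=a;c[a.shape[0]:a.shape[0]+b.shape[0],:b.shape[1]]=b
cv2.imwrite("pics/crop1.png",c)
E
```

```text
top green [235.4 311.2] [228 304  15  15 176]
  angle ((235.0, 311.0), (14.0, 14.0), 90.0)
top red [282.5 304.5] [282 301   2   8  12]
  angle ((282.5, 304.5), (7.0, 1.0), 90.0)
top or [267.5 293.2] [266 292   4   4  11]
  angle ((267.5, 293.0), (3.535533905029297, 2.1213202476501465), 45.0)
top bar [281.6 310.1] [278 300   9  20 116]
  angle ((281.7099914550781, 309.5299987792969), (6.363961219787598, 19.79899024963379), 8.13010311126709)
side green [352.6 245.5] [345 239  17  14 191]
side red [356.6 203.9] [353 203   8   3  10]
side or [342.8 225.2] [341 223   5   5  19]
side bar [360. 210.] [346 202  26  17 258]
button (array([468.75523836, 137.56343444,  85.06591315]), np.float64(0.6195851615590358))
redline (array([485.14720832,  51.47299914, 109.92165944]), np.float64(0.8068152224036762))
orange (array([501.5657545 ,  78.90047241,  76.90291889]), np.float64(1.9091019383315444))
```

View pics/crop1.png

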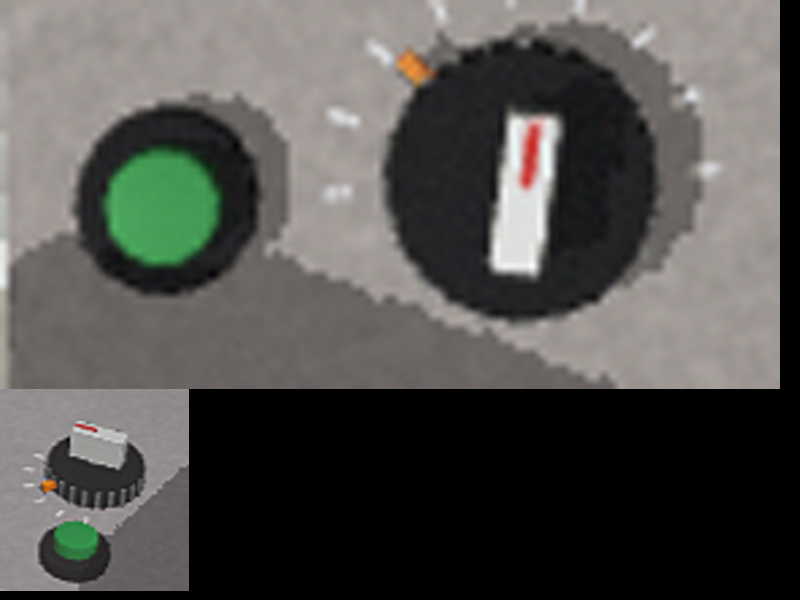

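```bash
python3 - <<'E'
from h import *
up=lambda x,y:((x+.5)/7.8-.5+215,(y+.5)/7.772-.5+285)
cs=[plane("top",up(*p),111) for p in((510,107),(562,115),(540,277),(488,270))]
c=np.mean(cs,0);print("bar c",c.round(1))
d=(cs[0]+cs[1]-cs[2]-cs[3])[:2]/2;w=(cs[0]+cs[3]-cs[1]-cs[2])[:2]/2
print("len",np.linalg.norm(d),"wid",np.linalg.norm(w),"ang",np.degrees(np.arctan2(d[1],d[0])),"ang from w",np.degrees(np.arctan2(-w[0],w[1])))
mid=np.mean([(510,107),(562,115),(540,277),(488,270)],0)
print("tri bar",tri(up(*mid),((100+.5)/2.7-.5+325,(428-389.)/2.7-.5+190)))
print("ring c",plane("top",up(520,180),88), "dia", np.linalg.norm(plane("top",up(387,180),88)-plane("top",up(655,180),88)))
b=plane("top",up(162,207),92);print("btn",b, "dia",np.linalg.norm(plane("top",up(105,207),92)-plane("top",up(219,207),92)))
v=b-c;print("dist",np.linalg.norm(v[:2]),"yaw",np.degrees(np.arctan2(-v[0],v[1])))
# warmer front/back edge corners, z70
for uv in((213,357),(430,345),(420,235),(211,245)): print(plane("top",uv,70).round(0))
s=env.state()
from scipy.spatial.transform import Rotation as R
print(R.from_euler("xyz",s["ee_rot"],degrees=True).as_matrix().round(3))
E
```

```text
bar c [477.3  52.5 111. ]
len 36.83931528502506 wid 12.048885537978062 ang -6.506170728720493 ang from w -6.739157966447686
tri bar (array([476.42956053,  52.33981297, 112.46829852]), np.float64(1.9708165457261015))
ring c [477.50349747  53.04887478  88.        ] dia 63.52849346177994
btn [469.80227051 137.08438299  92.        ] dia 26.71025238301911
dist 84.88671640206609 yaw 5.064478679518441
[383. 177.  70.]
[ 413. -230.   70.]
[ 621. -216.   70.]
[591. 191.  70.]
[[-0.001  0.449  0.893]
 [-0.001  0.893 -0.449]
 [-1.    -0.002 -0.   ]]
```

The bar centre is at (477,52.5), its top at z≈111 and its axis at -6.6°. The button is at (469.8,137), and the warmer yaw is about 4.5°. I'll move above the knob.

```bash
cat >> h.py <<'E'
from scipy.spatial.transform import Rotation as R
def st():
    s=env.state();return s,R.from_euler("xyz",s["ee_rot"],degrees=True).as_matrix()
def goto(p,yaw=None):
    s,M=st();print("t",round(s["time_s"],2),"pos",s["ee_pos"].round(1),"F",s["force"].round(1),"T",s["torque"].round(3),"w",round(s["gripper_width"],1),"q6",s["qpos"][5].round(1))
    y=np.degrees(np.arctan2(M[1,1],M[0,1]));print("jaw yaw",y.round(2),"tool shift mm",(M.T@(np.array(p)-s["ee_pos"])).round(1),"rx",None if yaw is None else round(y-yaw,2))
E
G='-20.1 0 0 0.014 -0.3136 0.4026 0.06'
python3 -m handwheel '-2 0 0 -0.01 -0.015 0.019 0.06; -5 0 0 -0.02 -0.040 0.051 0.06; -10 0 0 0 -0.066 0.084 0.06; -15 0 0 0 -0.092 0.118 0.06; -20.1 0 0 0 -0.118 0.151 0.06; -20.1 0 0 0 -0.144 0.185 0.06; -20.1 0 0 0 -0.170 0.218 0.06; -20.1 0 0 0 -0.196 0.251 0.06; -20.1 0 0 0 -0.222 0.285 0.06; -20.1 0 0 0 -0.248 0.318 0.06; -20.1 0 0 0 -0.270 0.347 0.06; -20.1 0 0 0 -0.284 0.365 0.06' 40
python3 -c "
from h import *
goto((477.2,52.6,150),83.4)"
```

```text
time_s: 1.1
ee_pos: [457.7, 92.9, 213.8]
ee_rot: [-71.8, 89.9, -78.5]
force: [0.6, 0.4, -0.3]
gripper_width: 60.0
t 1.1 pos [457.7  92.9 213.8] F [ 0.6  0.4 -0.3] T [ 0.091 -0.02   0.037] w 60.0 q6 -73.2
jaw yaw 83.3 tool shift mm [ 63.8 -37.6  24.1] rx -0.1
```

```bash
python3 -m handwheel '0 0 0 0 -0.012 0.008 0.05; 0 0 0 0 -0.025 0.016 0.05; 0 0 0 0.01 -0.036 0.022 0.05; 0 0 0 0.03 -0.0409 0.0253 0.05; 0 0 0 0.05 -0.0409 0.0253 0.05; 0 0 0 0.064 -0.0409 0.0253 0.05; 0 0 0 0.064 -0.0409 0.0253 0.05; 0 0 0 0.064 -0.0409 0.0253 0.05; 0 0 0 0.064 -0.0409 0.0253 0.05; 0 0 0 0.064 -0.0409 0.0253 0.05'
python3 -c "
from h import *
goto((477.2,52.6,94),83.4)
a=env.grab_frame('side')[120:270,250:450,::-1];b=env.grab_frame('top')[230:380,180:380,::-1]
cv2.imwrite('pics/a2.png',cv2.resize(np.vstack([a,b]),None,fx=2,fy=2,interpolation=cv2.INTER_CUBIC))"
```

```text
time_s: 1.93
ee_pos: [478.0, 52.7, 151.1]
ee_rot: [13.3, 89.9, 6.7]
force: [-0.3, -0.2, 0.1]
gripper_width: 50.0
t 1.93 pos [478.   52.7 151.1] F [-0.3 -0.2  0.1] T [ 0.013  0.023 -0.006] w 50.0 q6 -78.5
jaw yaw 83.42 tool shift mm [57.1 -0.2 -0.9] rx 0.02
```

View pics/a2.png

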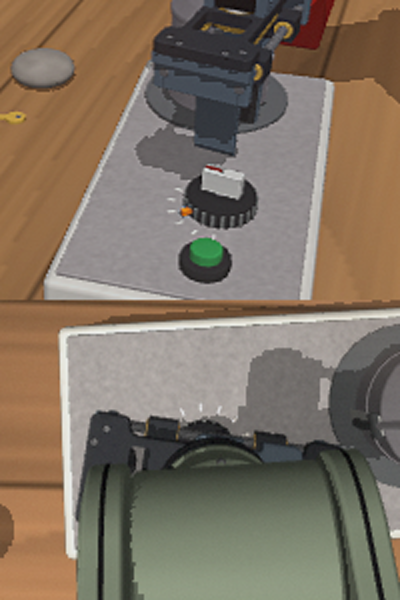

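The open fingers hang centred over the bar, which sits at about (222,180) in the side half, and everything else is clear. I'll descend.

```bash
python3 -m handwheel '0 0 0 0.012 0 0 0.04; 0 0 0 0.025 0 0 0.04; 0 0 0 0.036 0 0 0.04; 0 0 0 0.046 0 0 0.04; 0 0 0 0.052 0 0 0.04; 0 0 0 0.056 0 0 0.04; 0 0 0 0.056 0 0 0.04; 0 0 0 0.056 0 0 0.04'
python3 -c "
from h import *
goto((477.2,52.6,94),83.4)"
python3 -m handwheel '0 0 0 0 0 0 0.025; 0 0 0 0 0 0 0.02; 0 0 0 0 0 0 0.015; 0 0 0 0 0 0 0.01; 0 0 0 0 0 0 0.005; 0 0 0 0 0 0 0.005; 0 0 0 0 0 0 0.005; 0 0 0 0 0 0 0.005' 40
python3 -c "
from h import *
goto((477.2,52.6,94),83.4)"
```

```text
time_s: 2.7
ee_pos: [477.6, 52.6, 94.3]
ee_rot: [17.2, 90.0, 10.6]
force: [-0.9, -1.1, 0.6]
gripper_width: 40.0
t 2.7 pos [477.6  52.6  94.3] F [-0.9 -1.1  0.6] T [ 0.027 -0.069 -0.018] w 40.0 q6 -78.5
jaw yaw 83.41 tool shift mm [ 0.3 -0.1 -0.4] rx 0.01
time_s: 3.37
ee_pos: [477.4, 52.8, 94.2]
ee_rot: [61.5, 90.0, 54.9]
force: [-0.6, 0.9, 2.2]
gripper_width: 11.8
t 3.37 pos [477.4  52.8  94.2] F [-0.6  0.9  2.2] T [ 0.387  0.076 -0.085] w 11.8 q6 -78.5
jaw yaw 83.39 tool shift mm [ 0.2 -0.2 -0.2] rx -0.01
```

```bash
python3 -m handwheel '2 0 0 0 0 0 0.005; 5 0 0 0 0 0 0.005; 8 0 0 0 0 0 0.005; 11 0 0 0 0 0 0.005; 14 0 0 0 0 0 0.005; 17 0 0 0 0 0 0.005; 19 0 0 0 0 0 0.005; 20 0 0 0 0 0 0.005; 20 0 0 0 0 0 0.005; 20 0 0 0 0 0 0.005' 
cat > q.py <<'E'
from h import *
goto((477.4,52.8,94.2),83.4)
T=[]
for i in range(3): env.grab_frame("side");T.append(env.state()["torque"][2])
print("Tz",np.round(T,3))
E
python3 q.py
python3 -m handwheel '2 0 0 0 0 0 0.005; 4 0 0 0 0 0 0.005; 6 0 0 0 0 0 0.005;6 0 0 0 0 0 0.005;6 0 0 0 0 0 0.005' |grep rot
python3 q.py
```

```text
time_s: 4.2
ee_pos: [477.3, 52.5, 94.2]
ee_rot: [44.1, 90.0, 17.5]
force: [-0.9, 0.6, 4.7]
gripper_width: 11.8
t 4.2 pos [477.3  52.5  94.2] F [-0.9  0.6  4.7] T [ 0.146  0.158 -0.174] w 11.8 q6 -58.5
jaw yaw 63.43 tool shift mm [-0.   0.3 -0.1] rx -19.97
Tz [-0.083 -0.099 -0.078]
ee_rot: [27.6, 90.0, -4.9]
t 4.77 pos [477.3  52.5  94.2] F [-0.5 -0.2  4.2] T [ 0.025  0.196 -0.17 ] w 11.6 q6 -52.5
jaw yaw 57.45 tool shift mm [-0.   0.3 -0.1] rx -25.95
Tz [-0.068 -0.059 -0.097]
```

```bash
cat > q.py <<'E'
from h import *
s,M=st();y=np.degrees(np.arctan2(M[1,1],M[0,1]))
T=[(s["torque"][2],s["effort"][5])]
for i in range(4): env.grab_frame("side");s=env.state();T.append((s["torque"][2],s["effort"][5]))
T=np.array(T);print("t",round(s["time_s"],2),"yaw",y.round(2),"F",s["force"].round(1),"Tz",T[:,0].round(3),"mean",T[:,0].mean().round(3),"e6",T[:,1].round(4),"w",s["gripper_width"].round(1))
E
python3 q.py
python3 -m handwheel '1.5 0 0 0 0 0 0.005; 3 0 0 0 0 0 0.005;3 0 0 0 0 0 0.005' |grep rot
python3 q.py
python3 -m handwheel '1.5 0 0 0 0 0 0.005; 3 0 0 0 0 0 0.005;3 0 0 0 0 0 0.005' |grep rot
python3 q.py
```

```text
ee_rot: [-10.2, 90.0, -45.8]
ee_rot: [-26.5, 90.0, -65.0]Traceback (most recent call last):
  File "q.py", line 5, in <module>
    T=np.array(T);print("t",round(s["time_s"],2),"yaw",y.round(2),"F",s["force"].round(1),"Tz",T[:,0].round(3),"mean",T[:,0].mean().round(3),"e6",T[:,1].round(4),"w",s["gripper_width"].round(1))
                                                                                                                                                                      ^^^^^^^^^^^^^^^^^^^^^^^^
AttributeError: 'float' object has no attribute 'round'
Traceback (most recent call last):
  File "q.py", line 5, in <module>
    T=np.array(T);print("t",round(s["time_s"],2),"yaw",y.round(2),"F",s["force"].round(1),"Tz",T[:,0].round(3),"mean",T[:,0].mean().round(3),"e6",T[:,1].round(4),"w",s["gripper_width"].round(1))
                                                                                                                                                                      ^^^^^^^^^^^^^^^^^^^^^^^^
AttributeError: 'float' object has no attribute 'round'
Traceback (most recent call last):
  File "q.py", line 5, in <module>
    T=np.array(T);print("t",round(s["time_s"],2),"yaw",y.round(2),"F",s["force"].round(1),"Tz",T[:,0].round(3),"mean",T[:,0].mean().round(3),"e6",T[:,1].round(4),"w",s["gripper_width"].round(1))
                                                                                                                                                                      ^^^^^^^^^^^^^^^^^^^^^^^^
AttributeError: 'float' object has no attribute 'round'
```

```bash
sed -i 's/s\["gripper_width"\].round(1)/round(s["gripper_width"],1)/' q.py
python3 q.py
```

```text
t 6.22 yaw 51.45 F [-0.6 -0.6  4.6] Tz [-0.103 -0.133 -0.131 -0.091 -0.163] mean -0.124 e6 [-0.1165 -0.116  -0.1158 -0.1156 -0.1155] w 11.5
```

Joint 6 effort is a clean signal at -0.116, which matches the friction. I'll use it to watch for the stop.

```bash

python3 -m handwheel '1.5 0 0 0 0 0 0.005; 3 0 0 0 0 0 0.005;3 0 0 0 0 0 0.005' |grep rot
python3 q.py
python3 -m handwheel '1.5 0 0 0 0 0 0.005; 3 0 0 0 0 0 0.005;3 0 0 0 0 0 0.005' |grep rot
python3 q.py
```

```text
ee_rot: [-38.0, 90.0, -79.6]
t 6.67 yaw 48.43 F [-1.2 -1.   5.2] Tz [-0.154 -0.123 -0.168 -0.131 -0.088] mean -0.133 e6 [ 0.042  -0.0915 -0.1149 -0.1171 -0.1164] w 11.2
ee_rot: [-38.0, 90.0, -82.6]
t 7.12 yaw 45.43 F [-1.4  0.7  5.2] Tz [-0.116 -0.126 -0.114 -0.102 -0.097] mean -0.111 e6 [ 0.0422 -0.0914 -0.1147 -0.117  -0.1163] w 11.8
```

```bash

python3 -m handwheel '1.5 0 0 0 0 0 0.005; 3 0 0 0 0 0 0.005; 4 0 0 0 0 0 0.005;4 0 0 0 0 0 0.005' |grep rot
python3 q.py
python3 -m handwheel '1.5 0 0 0 0 0 0.005; 3 0 0 0 0 0 0.005;3 0 0 0 0 0 0.005' |grep rot
python3 q.py
```

```text
ee_rot: [-51.2, 90.0, -99.8]
t 7.65 yaw 41.45 F [-2.  -0.8  5.2] Tz [-0.108 -0.11  -0.058 -0.116 -0.026] mean -0.084 e6 [ 0.0589 -0.0635 -0.0771 -0.0757 -0.0748] w 11.6
ee_rot: [-61.3, 90.0, -112.9]
t 8.1 yaw 38.43 F [-1.4 -0.7  5.8] Tz [-0.137 -0.165 -0.1   -0.108 -0.095] mean -0.121 e6 [ 0.0427 -0.0911 -0.1145 -0.1167 -0.1159] w 11.3
```

```bash

python3 -m handwheel '1.5 0 0 0 0 0 0.005; 3 0 0 0 0 0 0.005;3 0 0 0 0 0 0.005' |grep rot
python3 q.py
python3 -m handwheel '1.5 0 0 0 0 0 0.005; 3 0 0 0 0 0 0.005;3 0 0 0 0 0 0.005' |grep rot
python3 q.py
```

```text
ee_rot: [-56.4, 90.0, -110.9]
t 8.55 yaw 35.45 F [-1.5 -1.   5.8] Tz [-0.095 -0.003 -0.068 -0.056 -0.062] mean -0.057 e6 [ 0.1066 -0.0263 -0.0501 -0.0527 -0.052 ] w 12.0
ee_rot: [-43.9, 90.0, -101.4]
t 9.0 yaw 32.46 F [-1.9 -0.9  4.7] Tz [ 0.03   0.037  0.048 -0.007  0.029] mean 0.027 e6 [0.1862 0.0533 0.0296 0.027  0.0276] w 11.6
```

```bash

python3 -m handwheel '1.5 0 0 0 0 0 0.005; 3 0 0 0 0 0 0.005;3 0 0 0 0 0 0.005' |grep rot
python3 q.py
```

```text
ee_rot: [-46.0, 90.0, -106.6]
t 9.45 yaw 29.49 F [-2.1 -0.4  5.6] Tz [0.094 0.124 0.086 0.127 0.079] mean 0.102 e6 [0.2769 0.1333 0.1102 0.1081 0.1088] w 11.8
```

The stop is clear: effort has risen about 0.23 N m above the free-turn baseline, roughly 11 N on the cam and inside the firm band. I'll now unwind the finger windup gently until the tool torque is about 0, so that letting go gives no kick.

```bash

python3 -m handwheel '-0.5 0 0 0 0 0 0.005; -1 0 0 0 0 0 0.005;-1.5 0 0 0 0 0 0.005;-1.5 0 0 0 0 0 0.005' |grep rot
python3 q.py
```

```text
ee_rot: [-42.8, 90.0, -101.8]
t 9.98 yaw 31.02 F [-1.8 -1.2  6.3] Tz [0.117 0.109 0.1   0.128 0.136] mean 0.118 e6 [0.0889 0.1486 0.1556 0.155  0.1546] w 12.1
```

```bash

python3 -m handwheel '-0.2 0 0 0 0 0 0.005; -0.4 0 0 0 0 0 0.005;-0.6 0 0 0 0 0 0.005;-0.8 0 0 0 0 0 0.005;-1 0 0 0 0 0 0.005;-1 0 0 0 0 0 0.005' |grep rot
python3 q.py
```

```text
ee_rot: [-51.5, 90.0, -109.5]
t 10.68 yaw 32.0 F [-1.9  0.4  5.2] Tz [0.055 0.093 0.081 0.048 0.036] mean 0.063 e6 [0.0469 0.0708 0.0736 0.0733 0.0732] w 11.7
```

```bash

python3 -m handwheel '-0.2 0 0 0 0 0 0.005; -0.4 0 0 0 0 0 0.005;-0.6 0 0 0 0 0 0.005;-0.8 0 0 0 0 0 0.005;-0.8 0 0 0 0 0 0.005' |grep rot
python3 q.py
```

```text
ee_rot: [-52.5, 90.0, -109.7]
t 11.3 yaw 32.79 F [-2.2 -0.7  6. ] Tz [0.017 0.105 0.057 0.042 0.045] mean 0.053 e6 [0.0257 0.0496 0.0524 0.0522 0.052 ] w 11.5
```

Slope is now 1.5 N m/rad, so the knob is sliding back with the tool. That puts the stop torque at 0.052+0.12 ≈ 0.17. Another 1.5° back.

```bash

python3 -m handwheel '-0.2 0 0 0 0 0 0.005; -0.5 0 0 0 0 0 0.005;-0.8 0 0 0 0 0 0.005;-1.1 0 0 0 0 0 0.005;-1.3 0 0 0 0 0 0.005;-1.5 0 0 0 0 0 0.005;-1.5 0 0 0 0 0 0.005' |grep rot
python3 q.py
```

```text
ee_rot: [-54.6, 90.0, -110.3]
t 12.08 yaw 34.28 F [-0.8  0.1  5.6] Tz [ 0.019 -0.008 -0.032  0.02   0.014] mean 0.003 e6 [-0.0136  0.0103  0.013   0.0128  0.0126] w 11.8
```

```bash

python3 -m handwheel '0 0 0 0 0 0 0.005; 0 0 0 0 0 0 0.005; 0 0 0 0 0 0 0.014; 0 0 0 0 0 0 0.018; 0 0 0 0 0 0 0.024; 0 0 0 0 0 0 0.03; 0 0 0 0 0 0 0.04; 0 0 0 0 0 0 0.04; 0 0 0 0 0 0 0.04' 5
python3 -m handwheel '0 0 0 -0.01 0 0 0.04; 0 0 0 -0.03 0 0 0.04; 0 0 0 -0.055 0 0 0.04; 0 0 0 -0.08 0 0 0.04; 0 0 0 -0.1 0 0 0.03; 0 0 0 -0.11 0 0 0.02; 0 0 0 -0.11 0 0 0.01; 0 0 0 -0.11 0 0 0;0 0 0 -0.11 0 0 0;0 0 0 -0.11 0 0 0' 20
python3 -c "
from h import *
goto((469.8,137.1,120))
a=env.grab_frame('side')[120:270,250:450,::-1];b=env.grab_frame('top')[230:380,180:380,::-1]
cv2.imwrite('pics/a3.png',cv2.resize(np.vstack([a,b]),None,fx=2,fy=2,interpolation=cv2.INTER_CUBIC))"
```

```text
time_s: 12.83
ee_pos: [477.2, 52.5, 93.8]
ee_rot: [-138.4, 90.0, 165.8]
force: [0.3, -0.7, 0.5]
gripper_width: 39.8
time_s: 13.67
ee_pos: [476.3, 52.5, 202.4]
ee_rot: [-121.1, 89.8, -176.9]
force: [0.2, -0.0, -0.6]
gripper_width: 3.0
t 13.67 pos [476.3  52.5 202.4] F [ 0.2 -0.  -0.6] T [0.023 0.069 0.005] w 3.0 q6 -29.3
jaw yaw 34.21 tool shift mm [ 82.4  42.4 -73.5] rx None
```

View pics/a3.png

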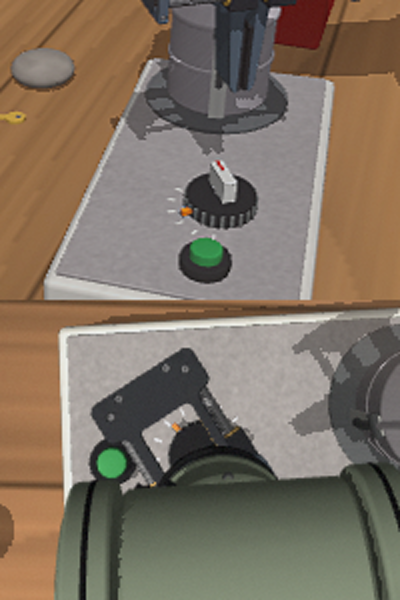

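The bar has turned to the stop at about (222,180) in the side half, and the pointer at (186,211) has not moved. Next I'll go over the button.

```bash

python3 -m handwheel '0 0 0 0 0.008 -0.015 0; 0 0 0 0 0.02 -0.036 0; 0 0 0 0 0.032 -0.057 0; 0 0 0 0 0.0405 -0.0725 0; 0 0 0 0.02 0.0414 -0.0741 0; 0 0 0 0.045 0.0414 -0.0741 0; 0 0 0 0.07 0.0414 -0.0741 0; 0 0 0 0.085 0.0414 -0.0741 0; 0 0 0 0.095 0.0414 -0.0741 0; 0 0 0 0.095 0.0414 -0.0741 0; 0 0 0 0.095 0.0414 -0.0741 0'
python3 -c "
from h import *
goto((469.8,137.1,92))
a=env.grab_frame('side')[120:270,250:450,::-1]
cv2.imwrite('pics/a4.png',cv2.resize(a,None,fx=3,fy=3,interpolation=cv2.INTER_CUBIC))"
```

```text
time_s: 14.68
ee_pos: [469.9, 137.1, 108.8]
ee_rot: [-114.7, 90.0, -170.5]
force: [-0.1, 0.4, 0.7]
gripper_width: 0.9
t 14.68 pos [469.9 137.1 108.8] F [-0.1  0.4  0.7] T [-0.088 -0.007  0.01 ] w 0.9 q6 -19.3
jaw yaw 34.21 tool shift mm [16.8 -0.1 -0.1] rx None
```

View pics/a4.png

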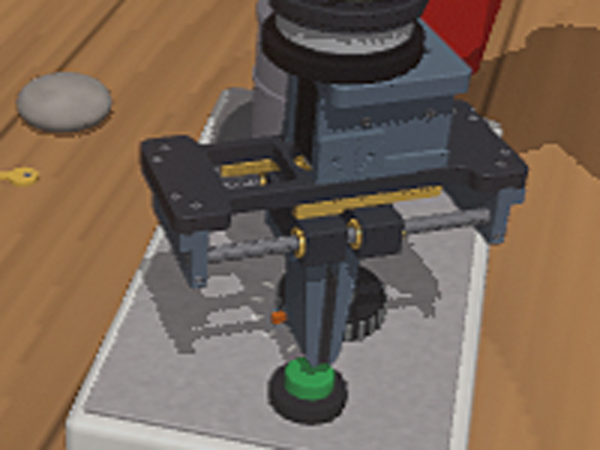

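The shut fingertips at (320,365) stand right over the green button, and the arm and gripper are clear of the rest. I'll press.

```bash

python3 -m handwheel '0 0 0 0.007 0 0 0; 0 0 0 0.013 0 0 0; 0 0 0 0.017 0 0 0; 0 0 0 0.019 0 0 0; 0 0 0 0.021 0 0 0; 0 0 0 0.0225 0 0 0;0 0 0 0.0225 0 0 0;0 0 0 0.0225 0 0 0'
python3 -c "
from h import *
goto((469.8,137.1,86))"
```

```text
time_s: 15.4
ee_pos: [469.9, 137.1, 86.8]
ee_rot: [70.6, 90.0, 14.8]
force: [-1.3, -0.8, 4.4]
gripper_width: 0.8
t 15.4 pos [469.9 137.1  86.8] F [-1.3 -0.8  4.4] T [-0.126  0.195 -0.002] w 0.8 q6 -19.3
jaw yaw 34.21 tool shift mm [ 0.8 -0.1 -0.1] rx None
```

```bash

python3 -m handwheel '0 0 0 0.0005 0 0 0; 0 0 0 0.001 0 0 0; 0 0 0 0.0015 0 0 0; 0 0 0 0.0015 0 0 0; 0 0 0 0.0015 0 0 0;0 0 0 0.0015 0 0 0'
python3 -m handwheel '0 0 0 0.0005 0 0 0; 0 0 0 0.001 0 0 0; 0 0 0 0.001 0 0 0; 0 0 0 0.001 0 0 0'
```

```text
time_s: 15.9
ee_pos: [469.9, 137.1, 86.2]
ee_rot: [71.3, 90.0, 15.6]
force: [-3.5, -1.3, 11.8]
gripper_width: 0.5
time_s: 16.23
ee_pos: [470.0, 137.1, 86.0]
ee_rot: [71.0, 89.9, 15.2]
force: [-4.5, -1.2, 17.4]
gripper_width: 0.4
```

Force climbs to 17 N while the tip stays at z 86.0, so the button is on its end stop. I'll lift clear and check.

```bash

python3 -m handwheel '0 0 0 -0.004 0 0 0; 0 0 0 -0.012 0 0 0; 0 0 0 -0.03 0 0 0; 0 0 0 -0.06 0 0 0; 0 0 0 -0.09 0 0 0; 0 0 0 -0.12 -0.01 0 0; 0 0 0 -0.12 0.02 -0.02 0; 0 0 0 -0.12 0.05 -0.05 0; 0 0 0 -0.12 0.08 -0.08 0; 0 0 0 -0.12 0.1 -0.1 0; 0 0 0 -0.12 0.1 -0.1 0; 0 0 0 -0.12 0.1 -0.1 0'
python3 -c "
from h import *
goto((469.8,137.1,92))
A=env.grab_frame('side')[:,:,::-1];B=env.grab_frame('top')[:,:,::-1]
for n,I,bx,bo in(('top',B,(215,285,310,335),(255,285,310,335)),('side',A,(330,230,390,270),(330,195,390,240))):
    h=cv2.cvtColor(np.ascontiguousarray(I),cv2.COLOR_BGR2HSV)
    for nm,lo,hi,b in(('green',(50,120,60),(85,255,255),bx),('or',(9,120,120),(25,255,255),bo)):
        m,c,s=comp(cv2.inRange(h,lo,hi),b);print(n,nm,c.round(1),s)
    d=np.abs(I.astype(int)-cv2.imread(f'pics/{n}0.png')).max(2)>60
    print(n,'changed at stone/key/spoon/ashtray/mug',d[100:240,80:440].sum() if n=='top' else d[140:270,160:300].sum())
cv2.imwrite('pics/a5.png',cv2.resize(np.vstack([A[120:270,250:450],B[230:380,180:380]]),None,fx=2,fy=2,interpolation=cv2.INTER_CUBIC))"
```

```text
time_s: 17.23
ee_pos: [496.0, 277.2, 203.1]
ee_rot: [-91.2, 89.9, -146.8]
force: [-0.1, -0.7, 0.2]
gripper_width: 0.4
t 17.23 pos [496.  277.2 203.1] F [-0.1 -0.7  0.2] T [-0.119  0.046  0.009] w 0.4 q6 -6.3
jaw yaw 34.36 tool shift mm [ 111.3 -100.6  100.8] rx None
top green [235.5 311.1] [228 304  15  15 175]
top or [267.5 293.2] [266 292   4   4  11]
top changed at stone/key/spoon/ashtray/mug 29
side green [352.5 245.6] [345 239  17  14 194]
side or [342.6 225.4] [341 224   5   4  16]
side changed at stone/key/spoon/ashtray/mug 2322
```

View pics/a5.png

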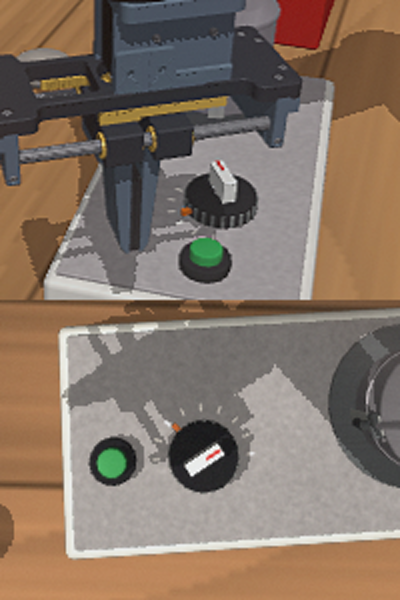

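The button is back up at (235.5,311.1) and the pointer is unmoved at (267.5,293.2). The bar is still at about -57°, so it rests where it was released on the stop. Handing in.

```bash
python3 -c "
from workcell import env
print(env.job_done())"
```

```text
the job is handed in; nothing more can be done
None
```

I turned the inner knob clockwise to its stop, pressed the green button fully down and let it come back up. I then handed the job in at about 17 s; the hand-in gives no verdict.

- **Knob:** It met the stop after about 45° of turning. Joint-6 effort peaked about 0.23 N m above the free-turning level, roughly 11 N on the stop, inside the firm band. I then eased back until the tool torque was near zero (about 0.13 N m, or 6 N, estimated left on the stop) and let go. The last picture shows the bar at about -57°, against -56° when I released it, so it did not spring back.
- **Button:** The fingertip went down to z 86.0 mm and stopped there at 17 N, which is the full travel. In the pictures afterwards the button is at its starting height.
- **Ring and other things:** The orange pointer is within 0.3 px of where it started in both views. The top view shows almost no change where the ashtray, spoon, key, stone and mug stand.

**Limits of these checks:**
- The force on the stop is inferred from joint effort, not measured directly. The noisier wrist torque agreed with it only roughly.
- The side-view check of the bystanders was no use because the gripper was in the way.
- I checked the tiffin only by eye, in the part of it the last picture shows.

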